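# Seat the proud stopper and start the tube shaker

### The job

One of the four stoppered tubes on the shaker has its rubber stopper standing proud: with the closed fingertips, gently press that stopper straight down until it is fully home like the others. Then press the large start key on the shaker's front deck all the way down with the fingertips, let it spring back and withdraw. Do not lift anything, and leave the other stoppers, the two small keys and everything else around untouched.

Things in the scene. Friction and masses are not known exactly. Their poses are not given: they have to be found in the camera images.
- shaker: white tube shaker, fixed, yaw varies; origin at table height. In its frame: case x -0.15..0.12, y +-0.14; control deck (x<-0.05) 45 mm high with 3 keys at x=-0.10, y=-0.048, 0, 0.048; behind it a platform 75 mm high with a dark rack (x 0.005..0.085, y +-0.105, top 140 mm) of 4 tubes at (0.031,-0.072), (0.059,-0.024), (0.031,0.024), (0.059,0.072). Which tube or key is where varies.
- tube_a: upright glass tube, 21 mm diameter, 90 mm long, held fast in the rack, origin at its bottom centre (85 mm above the table); the stopper standing proud is in this one. It looks like the others. More than 30 N on it or its stopper counts as rough.
- stopper_a (a joint): height in m by which the proud rubber stopper of tube_a stands above its home position: 0 = fully home, like the other stoppers; 0.013 to 0.017 at the start; friction about 4 N holds it where it is left and it does not spring back; at 0 a hard stop; can also be pulled upward, which is not wanted
- stopper_a_top (a point): centre of the flat top of the proud stopper: round tan rubber head 27 mm diameter, 16 mm high over the tube's rim, top 191 mm above the table when fully home. The head is springy: it gives 0.4 mm per newton (at most 5 mm) and recovers when released
- start_bezel: black ring around the start key, fixed to the deck; origin on the deck, 45 mm above the table. More than 30 N on it or its key counts as rough.
- start_key (a joint): downward travel of the start key in m: 0 released, 0.008 fully pressed (hard stop); sprung, about 1 N to begin, 4.5 N at 5 mm and 6.7 N fully down; counts as pressed beyond 0.004
- start_key_top (a point): centre of the flat top of the start key: the one large round key, 30 mm diameter (grey, like the others), its top 57 mm above the table when released; the key's place in the row of three varies
- tube_b: another upright glass tube in the rack, like tube_a, its stopper already home; leave it untouched. Origin at its bottom centre
- stopper_b (a joint): height of the stopper of tube_b above home, m: 0 = home (top 191 mm above the table)
- tube_c: another upright glass tube in the rack, like tube_a, its stopper already home; leave it untouched. Origin at its bottom centre
- stopper_c (a joint): height of the stopper of tube_c above home, m: 0 = home (top 191 mm above the table)
- tube_d: another upright glass tube in the rack, like tube_a, its stopper already home; leave it untouched. Origin at its bottom centre
- stopper_d (a joint): height of the stopper of tube_d above home, m: 0 = home (top 191 mm above the table)
- timer_bezel: ring of 24 mm diameter around a small round key of 16 mm diameter; not the one to press, leave untouched; origin on the deck, 45 mm above the table, key top 12 mm higher
- timer_key (a joint): downward travel of that small key, m; 0 = released, 0.008 fully down
- speed_bezel: ring of 24 mm diameter around a small round key of 16 mm diameter; not the one to press, leave untouched; origin on the deck, 45 mm above the table, key top 12 mm higher
- speed_key (a joint): downward travel of that small key, m; 0 = released, 0.008 fully down
- spare_stopper: loose spare rubber stopper, 27 mm diameter, 34 mm high, standing on the deck at the end of the key row, on the side of +y in the shaker's frame; leave alone. Origin at the centre of its underside
- bottle_tall: loose white bottle, blue cap, 52 mm diameter, 130 mm high, on the table beside the shaker; leave alone. Origin at the centre of its underside
- bottle_amber: loose small amber bottle, 44 mm diameter, 85 mm high, beside the shaker; leave alone. Origin at the centre of its underside
- jar: loose jar, 60 mm diameter, 60 mm high, beside the shaker; leave alone. Origin at the centre of its underside
- beaker: loose open beaker, 60 mm diameter, 70 mm high, beside the shaker; leave alone. Origin at the centre of its underside
- plate: loose white saucer, 110 mm diameter, 16 mm high, on the table; leave alone. Origin at the centre of its underside
- spoon: loose steel spoon, 150 mm long, lying on the table beside the shaker; leave alone

How it is judged:
By the outcome, as a careful person would: the job done as asked, in the order asked, and still so for the second after the job is handed in, with the robot touching nothing.
It also fails if it takes over 42 s, if anything falls off the work surface, if the arm or the gripper's body presses on something with over 40 N, if the wrist force passes 120 N, or if a joint passes its speed limit or range.

### The arm

A 6-joint arm with a two-finger parallel gripper is mounted at the origin on the work surface. World frame = base frame: x ahead of the robot, y to its left, z up, the work surface at z = 0. Lengths are in m, angles in degrees, forces in N, time in s.
With the tool pointing down it reaches from about 0.35 to 0.875 m from the base axis. Payload 4.2 kg.
Tool frame: the origin (TCP) lies midway between the tips of the shut fingers; the grasp point (between the pads) lies 19 mm behind it; z points along the fingers, y is the line along which they close (so a half turn about z gives the same grasp; the last joint's range is limited). The gripper opens to 87 mm and grips with 3 to 60 N. Pads are 19 mm wide; open, the fingers measure 117 mm over their backs; the gripper's body (75 mm by 190 mm) begins 51 mm behind the grasp point.
Start: joints at [-49.183, 22.042, 0.453, 0, -68.411, -14.817], TCP at [0.274, -0.562, 0.195] pointing down, gripper open.
Joint ranges: [-179.83, 179.83], [-69.29, 118.12], [-61.27, 80.66], [-181.25, 117.63], [-171.15, -9.14], [-177.46, 177.46]. Speed limits (degrees/s): [159.86, 159.86, 180, 180, 180, 180].

### API

Orientations are given as [roll, pitch, yaw] about the fixed x, y, z axes, in that order (R = Rz(yaw) Ry(pitch) Rx(roll)).
In Python, from workcell import env gives the robot as it stands. The module is installed in compiled form; this text tells all that it offers. Calls block until the motion is done:
- env.goto(position, orientation): joint-space move of the TCP to a pose.
- env.move_straight(position, rotation=None, rate=0.15, force_limit=None): straight line of the TCP; rotation=None keeps the orientation; rate is the mean speed in m/s. With force_limit (N) it stops when the force on the tool has changed by that much, and returns True; else False.
- env.set_joints(angles): joint-space move.
- env.gripper_to(opening, grasp_force=None): opening from 0.0 (shut) to 1.0 (fully open); grasp_force is the grip in N (None keeps the last); returns when the fingers have stopped.
- env.dwell(seconds).
- env.inverse_kinematics(position, orientation): joint angles nearest the present ones, or None.
- env.read_state(): the state.
- env.grab_frame(name): name is "side" or "top" or "wrist"; returns a dict with "image" (400x640x3 uint8, blue, green, red), "fx", "fy", "cx", "cy" (pixels), "position" and "orientation" of the camera in the world. Camera axes: x right, y up, looking along -z (the intrinsics and any distortion apply to the point x, -y, -z); pixel columns grow to the right and rows downward; lengths in m; the calibration is good to about 2 mm. A picture is of the moment at which its call begins. There is no depth.
A pose or a line that the arm cannot do raises env.Unreachable and nothing moves.
- env.close_job(): hands the job in; it is judged then, once.
Trained networks look in a picture, given as the dict that the camera call returned (one of the last four; its "shot" number tells which), for a name from the list of things; names that differ only in an ending like _2 or _b are one class to them, and where a whole thing is asked for, a point or a joint stands for the part that bears it (a point fixed in the world has none). Each returns a list of dicts, best first, with "score" (0 to 1); they miss things now and then, are a little off and sometimes report something else, mostly with a low value. They report only what shows in the picture. A call takes as long as a camera call.
- env.search_frame(picture, thing): "xyz" ([x, y, z] in m, in world coordinates, good to about 4 mm: the middle of the surface that is visible of it).
- env.trace(picture, thing): "mask" (400x640 bool, what is visible of it).
The state is a dict: "clock": time; "joint_positions": joint angles; "qvel": joint speeds; "joint_torque": joint torques, N m; "position": TCP position; "tool_rot": TCP orientation; "force": force on the tool from outside, world axes, zero at the start; "wrist_torque": the same for the moment, N m; "opening": opening from 0.0 (shut) to 1.0 (fully open); "finger_force": force on a finger pad.
Only numpy, scipy, OpenCV 4.12 (cv2) and the standard library are available. Lean on these libraries where they do the work, as an engineer would, in place of code of your own. Each camera call takes 0.05 s, during which the arm holds its last target. There are 200 camera calls.

## Working session

There is one attempt and no reset: what is moved stays moved. The work goes in short steps, each a Python script; the robot and the scene stay as the last script left them, time stands still between calls to the robot, and variables do not carry over. Pictures are saved under pics/ and viewed, at most 10 in all, crops included, and the job is handed in when it is done.

```bash
mkdir -p pics; python3 - <<'E'
from workcell import env
import cv2,numpy as np
for n in ("top","side"):
    p=env.grab_frame(n); cv2.imwrite(f"pics/{n}0.png",p["image"])
    print(n,{k:np.round(v,4).tolist() if k!="shot" else v for k,v in p.items() if k!="image"})
    for t in ("stopper_a_top","stopper_a","tube_a","start_key_top","start_bezel","timer_bezel","spare_stopper","shaker"):
        print(t,[(np.round(d["xyz"],4).tolist(),round(d["score"],2)) for d in env.search_frame(p,t)][:6])
print(env.read_state()["clock"])
E
```

```text
top {'fx': 428.4694, 'fy': 428.4694, 'cx': 324.0591, 'cy': 202.3879, 'position': [0.381, 0.0447, 1.1412], 'orientation': [10.9073, 0.6214, -90.1748], 'shot': 1}
stopper_a_top [([0.6488, 0.0242, 0.2039], 0.49)]
stopper_a [([0.6479, 0.0177, 0.2069], 0.54), ([0.6152, 0.1058, 0.1889], 0.46), ([0.4647, 0.2555, 0.0569], 0.31)]
tube_a [([0.6582, 0.0671, 0.1915], 0.72), ([0.6441, 0.0191, 0.2063], 0.7), ([0.6229, 0.162, 0.191], 0.63), ([0.6139, 0.1042, 0.1889], 0.59)]
start_key_top [([0.5024, 0.0414, 0.0578], 0.46)]
start_bezel [([0.5022, 0.039, 0.0557], 0.66)]
timer_bezel [([0.4862, 0.0837, 0.0469], 0.37)]
spare_stopper []
shaker [([0.5696, 0.0685, 0.076], 0.64)]
side {'fx': 439.4755, 'fy': 439.4755, 'cx': 316.9698, 'cy': 195.1043, 'position': [0.0498, 0.7398, 0.711], 'orientation': [57.0484, 0.9812, -141.7737], 'shot': 2}
stopper_a_top [([0.6433, 0.0278, 0.2008], 0.59), ([0.5153, 0.0048, 0.0524], 0.43), ([0.4994, 0.048, 0.0574], 0.34)]
stopper_a [([0.6205, 0.1638, 0.1913], 0.65), ([0.6427, 0.0235, 0.1941], 0.42), ([0.655, 0.079, 0.1884], 0.42), ([0.6118, 0.113, 0.1945], 0.41)]
tube_a [([0.6097, 0.1169, 0.1691], 0.77), ([0.6544, 0.0818, 0.1828], 0.54), ([0.6226, 0.1688, 0.1795], 0.49), ([0.643, 0.0255, 0.1758], 0.48), ([0.5004, 0.0492, 0.0572], 0.18)]
start_key_top [([0.6128, 0.1199, 0.1703], 0.19)]
start_bezel [([0.4584, 0.2796, 0.0539], 0.57), ([0.4977, 0.05, 0.057], 0.48)]
timer_bezel [([0.4819, 0.0932, 0.0503], 0.58)]
spare_stopper [([0.6125, 0.1188, 0.1687], 0.58), ([0.4715, 0.1538, 0.0623], 0.57), ([0.6219, 0.1628, 0.1888], 0.45)]
shaker [([0.564, 0.1298, 0.0688], 0.84)]
0.9
```

View pics/top0.png

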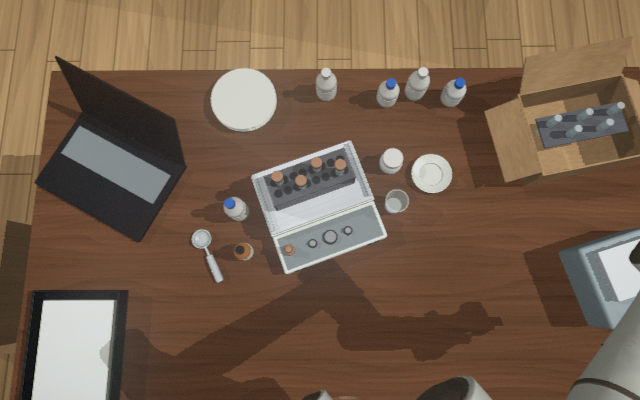

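View pics/side0.png

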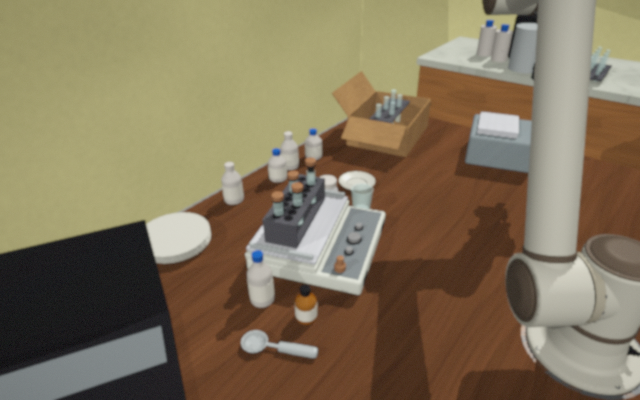

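The top view shows stoppers at (277,178), (301,181), (316,163) and (340,164). The spare is at (289,250), and the large key is the middle one at (330,237). The nets put the proud stopper at the right end, (340,164), in the slot at y=-0.072. I'll check that with the wrist camera from two places, fingers shut.

```bash
python3 - <<'E'
from workcell import env
import cv2,numpy as np
s=env.read_state(); print(s["tool_rot"],s["position"])
env.gripper_to(0.0)
p=np.array(s["position"]); env.move_straight([p[0],p[1],0.36],rate=0.3)
for ya in (20,-160):
    print(ya,env.inverse_kinematics([0.60,0.02,0.36],[180,0,ya]))
for i,xy in enumerate(([0.54,0.02],[0.54,0.12])):
    env.goto([*xy,0.36],[180,0,20])
    f=env.grab_frame("wrist"); cv2.imwrite(f"pics/w{i}.png",f["image"])
    np.savez(f"w{i}.npz",**{k:f[k] for k in f})
    print({k:np.round(f[k],4).tolist() for k in ("fx","fy","cx","cy","position","orientation")},list(f))
    for t in ("stopper_a_top","tube_a","start_key_top","start_bezel","timer_bezel"):
        print(t,[(np.round(d["xyz"],4).tolist(),round(d["score"],2)) for d in env.search_frame(f,t)][:6])
        if t in("stopper_a","start_key_top","timer_bezel","stopper_a_top"):
          for d in env.trace(f,t):
            m=d["mask"]; r,c=np.nonzero(m); print("  mask",round(d["score"],2),c.mean().round(1),r.mean().round(1),np.ptp(c)+1,np.ptp(r)+1,m.sum())
print(env.read_state()["clock"],env.read_state()["force"])
E
```

```text
[-1.79998356e+02  1.54996436e-03 -1.53999976e+02] [ 0.27401346 -0.56169499  0.19518542]
20 [ 1.73465594e+01  1.61341818e+01  1.48587646e+01  2.54444375e-14
 -8.87245828e+01  9.26534406e+01]
-160 [ 1.73465594e+01  1.61341818e+01  1.48587646e+01 -2.54444375e-14
 -8.87245828e+01 -8.73465594e+01]
{'fx': 294.4267, 'fy': 294.4267, 'cx': 316.1365, 'cy': 203.6558, 'position': [0.6137, 0.046, 0.5501], 'orientation': [-16.5068, -0.031, -70.0324]} ['image', 'fx', 'fy', 'cx', 'cy', 'position', 'orientation', 'shot']
stopper_a_top [([0.6517, 0.0202, 0.2018], 0.74)]
  mask 0.98 351.5 92.8 24 26 498
  mask 0.28 269.8 180.5 14 14 146
tube_a [([0.6276, 0.1599, 0.1906], 0.9), ([0.6618, 0.0753, 0.1891], 0.8), ([0.6472, 0.018, 0.2073], 0.61), ([0.6182, 0.1091, 0.1902], 0.59), ([0.6288, 0.1603, 0.1886], 0.42)]
start_key_top [([0.5008, 0.0392, 0.0558], 0.75), ([0.7056, -0.1152, 0.066], 0.3)]
  mask 0.62 297.0 180.6 17 18 249
start_bezel [([0.5031, 0.042, 0.0556], 0.74)]
timer_bezel [([0.4911, 0.0832, 0.0535], 0.66)]
  mask 0.55 270.1 181.1 14 14 150
{'fx': 294.4267, 'fy': 294.4267, 'cx': 316.1365, 'cy': 203.6558, 'position': [0.6135, 0.1478, 0.55], 'orientation': [-16.5217, -0.0368, -69.8601]} ['image', 'fx', 'fy', 'cx', 'cy', 'position', 'orientation', 'shot']
stopper_a_top [([0.65, 0.0166, 0.2067], 0.75)]
  mask 0.66 433.7 125.4 27 24 513
tube_a [([0.6283, 0.1607, 0.1912], 0.94), ([0.6616, 0.0754, 0.1907], 0.93), ([0.6433, 0.0236, 0.2057], 0.89), ([0.6154, 0.1119, 0.1899], 0.62)]
start_key_top [([0.5022, 0.0416, 0.0602], 0.53)]
  mask 0.69 352.0 199.8 17 17 226
  mask 0.42 527.1 156.6 60 59 2738
start_bezel [([0.6161, 0.1124, 0.1899], 0.69), ([0.5052, 0.0412, 0.0543], 0.68), ([0.5185, -0.0052, 0.0495], 0.28)]
timer_bezel [([0.4906, 0.0862, 0.0531], 0.56)]
  mask 0.43 323.9 199.6 14 14 145
  mask 0.4 390.2 100.1 23 23 420
6.7917 [ 0.40264041 -0.88150364 -0.27352439]
```

```bash
cat > h.py <<'E'
import numpy as np
from scipy.spatial.transform import Rotation as R
def ray(f,uv):
    d=np.array([(uv[0]-f["cx"])/f["fx"],-(uv[1]-f["cy"])/f["fy"],-1])
    return np.array(f["position"]),R.from_euler("xyz",f["orientation"],degrees=True).apply(d/np.linalg.norm(d))
def tri(obs):
    A=np.zeros((3,3));b=np.zeros(3)
    for f,uv in obs:
        p,d=ray(f,uv);M=np.eye(3)-np.outer(d,d);A+=M;b+=M@p
    return np.linalg.solve(A,b)
def at(f,uv,z):
    p,d=ray(f,uv);return p+d*(z-p[2])/d[2]
E
python3 - <<'E'
import numpy as np,cv2
from h import *
f=[dict(np.load(f"w{i}.npz")) for i in (0,1)]
print("key",tri([(f[0],(297,180.6)),(f[1],(352,199.8))]),at(f[0],(297,180.6),.057),at(f[1],(352,199.8),.057))
print("stop",tri([(f[0],(351.5,92.8)),(f[1],(433.7,125.4))]),at(f[0],(351.5,92.8),.206),at(f[1],(433.7,125.4),.206))
print("timer",at(f[0],(270,181),.057),at(f[1],(323.9,199.6),.057))
a=f[0]["image"][40:240,190:420];b=f[1]["image"][60:260,270:500]
cv2.imwrite("pics/w.png",np.vstack([cv2.resize(x,(690,600))[0:600] for x in (a,)]))
cv2.imwrite("pics/wb.png",cv2.resize(b,(690,600)))
E
```

```text
key [0.50368088 0.04051481 0.0549285 ] [0.50389166 0.04053548 0.057     ] [0.50438998 0.04097675 0.057     ]
stop [0.65083923 0.01734054 0.20021657] [0.65034671 0.01781256 0.206     ] [0.65010102 0.01950258 0.206     ]
timer [0.48749319 0.08364604 0.057     ] [0.4879033  0.08700714 0.057     ]
```

View pics/w.png

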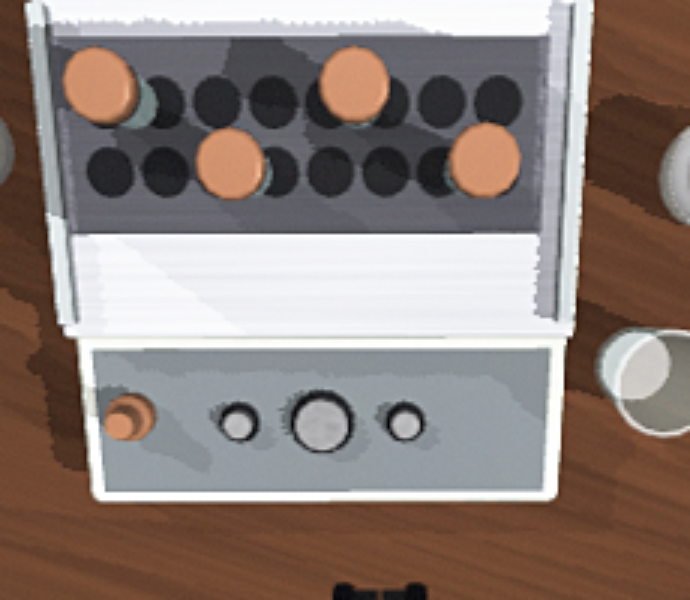

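View pics/wb.png

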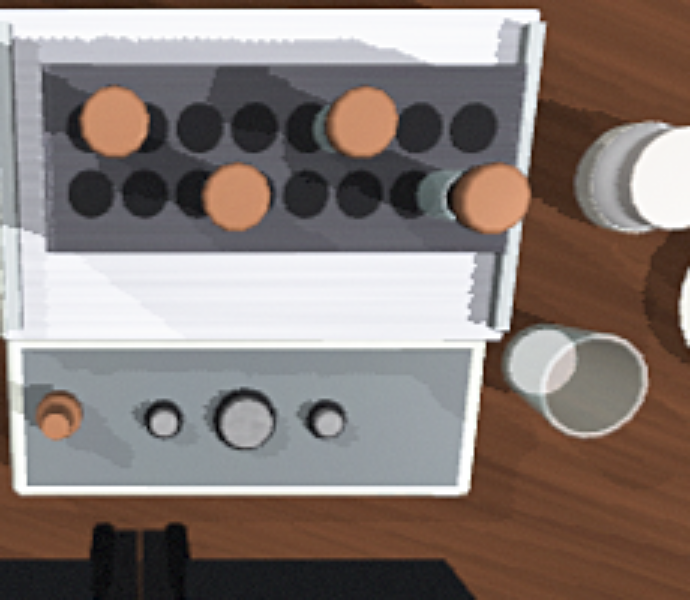

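Wrist view A (crop, 3×): stoppers at (99,86), (355,84), (231,163) and (485,160), large key at (322,421). View B: (115,122), (363,122), (238,197) and (491,198), large key at (245,418). I'll triangulate all four and fit the shaker pose.

```bash
python3 - <<'E'
from h import *
from scipy.optimize import least_squares
f=[dict(np.load(f"w{i}.npz")) for i in (0,1)]
A=[(99,86),(231,163),(355,84),(485,160),(322,421),(238,421),(405,421)]
B=[(115,122),(238,197),(363,122),(491,198),(245,418),(164,418),(326,418)]
loc=np.array([(.059,.072),(.031,.024),(.059,-.024),(.031,-.072),(-.1,0),(-.1,.048),(-.1,-.048)])
pa=[(190+u/3-.33,40+v/3-.33) for u,v in A]; pb=[(270+u/3-.33,60+v/3-.33) for u,v in B]
T=np.array([tri([(f[0],a),(f[1],b)]) for a,b in zip(pa,pb)])
print(T.round(4))
for k in range(4):
  z=np.array([.191]*4+[.057]*3); z[k]=.206
  P=np.array([(at(f[0],a,h)[:2],at(f[1],b,h)[:2]) for a,b,h in zip(pa,pb,z)])
  def r(q):
    c,s=np.cos(q[2]),np.sin(q[2]); w=loc@np.array([[c,s],[-s,c]])+q[:2]
    return (P-w[:,None]).ravel()
  o=least_squares(r,[.59,.08,.35]); c,s=np.cos(o.x[2]),np.sin(o.x[2])
  print(k,o.x[:2].round(4),np.degrees(o.x[2]).round(2),(1e3*np.sqrt(2*o.cost/28)).round(2),(loc@np.array([[c,s],[-s,c]])+o.x[:2])[[3,4]].round(4).tolist())
E
```

```text
[[ 0.6268  0.1626  0.1885]
 [ 0.6175  0.1076  0.1901]
 [ 0.6602  0.0724  0.1879]
 [ 0.6506  0.0174  0.1997]
 [ 0.5032  0.0408  0.0485]
 [ 0.4878  0.0861  0.0526]
 [ 0.5194 -0.0045  0.0471]]
0 [0.5976 0.0744] 19.76 1.79 [[0.6511, 0.0172], [0.5035, 0.0406]]
1 [0.5976 0.0748] 19.84 1.55 [[0.6512, 0.0176], [0.5036, 0.0408]]
2 [0.5974 0.075 ] 19.95 1.78 [[0.6511, 0.0179], [0.5034, 0.0409]]
3 [0.5974 0.0754] 20.02 1.27 [[0.6512, 0.0183], [0.5034, 0.0411]]
```

Stopper 3 at (0.651, 0.018) is about 11 mm higher than the others in this triangulation, and the shaker fit agrees to 1.3 mm. The start key is at (0.5035, 0.041). Now I'll press the stopper.

```bash
python3 - <<'E'
from workcell import env
import cv2,numpy as np
x,y=0.651,0.018
env.goto([x,y,0.28],[180,0,-160])
env.move_straight([x,y,0.222],rate=0.1)
env.dwell(0.2); print(env.read_state()["position"],env.read_state()["force"])
def show(t): s=env.read_state(); print(t,np.round(s["position"],4),np.round(s["force"],2),round(s["clock"],2))
print(env.move_straight([x,y,0.186],rate=0.02,force_limit=2.5)); show("contact")
for i in range(2):
    if env.read_state()["position"][2]<0.1862: break
    print(env.move_straight([x,y,0.184],rate=0.015,force_limit=8)); show("press")
    f=env.grab_frame("side")
    if env.read_state()["position"][2]<0.192: break
cv2.imwrite("pics/side1.png",cv2.resize(f["image"][130:280,220:400],None,fx=4,fy=4))
E
```

```text
[0.65140077 0.01807608 0.22290709] [-0.11318514  0.42615726 -0.08337382]
False
contact [0.6511 0.018  0.1862] [ 0.14 -0.32 -0.09] 12.13Traceback (most recent call last):
  File "<stdin>", line 14, in <module>
NameError: name 'f' is not defined
```

```bash
python3 - <<'E'
from workcell import env
import cv2,numpy as np
s=env.read_state(); print(s["position"],s["tool_rot"],s["opening"],s["force"],s["joint_torque"])
f=env.grab_frame("side"); g=env.grab_frame("top")
cv2.imwrite("pics/s1.png",np.hstack([cv2.resize(f["image"][140:270,230:360],(400,400),interpolation=2),cv2.resize(g["image"][130:260,240:370],(400,400),interpolation=2)]))
for t in ("stopper_a_top","tube_a"):
  for q in (f,g): print(t,[(np.round(d["xyz"],4).tolist(),round(d["score"],2)) for d in env.search_frame(q,t)][:6])
E
```

```text
[0.65109067 0.01801569 0.18615726] [-1.79997715e+02  1.89965191e-02 -1.60000189e+02] 0.007621149698862634 [ 0.13510402 -0.31508661 -0.09175606] [-4.08707901e-04 -4.14760602e+01  1.87040985e+01  4.19363022e+00
 -7.38533959e-02 -6.30810518e-06]
stopper_a_top []
stopper_a_top [([0.5051, 0.038, 0.0589], 0.59)]
tube_a [([0.6431, 0.0282, 0.1714], 0.75), ([0.6243, 0.1706, 0.1782], 0.69), ([0.6549, 0.0798, 0.1812], 0.56), ([0.611, 0.1193, 0.1698], 0.47), ([0.4678, 0.153, 0.0641], 0.44)]
tube_a [([0.6589, 0.0675, 0.1895], 0.51), ([0.6133, 0.1078, 0.1877], 0.45), ([0.5016, 0.0412, 0.0582], 0.17)]
```

View pics/s1.png

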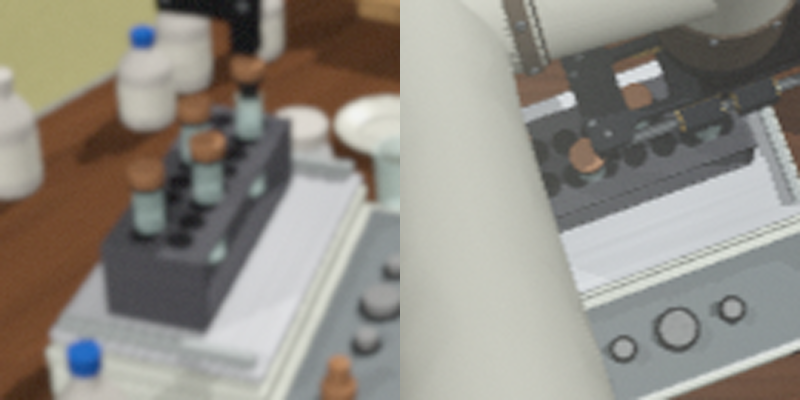

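```bash
python3 - <<'E'
from workcell import env
import cv2,numpy as np
from h import *
f=env.grab_frame("side")
def proj(f,p):
    q=R.from_euler("xyz",f["orientation"],degrees=True).inv().apply(np.array(p)-f["position"])
    return np.array([f["cx"]+f["fx"]*q[0]/-q[2],f["cy"]-f["fy"]*q[1]/-q[2]]).round(1)
for z in (.186,.191,.206): print("A",z,proj(f,[.651,.018,z]))
print("others",[proj(f,[*p,.191]) for p in ((.6268,.164),(.616,.109),(.661,.073))])
def crop(i): 
    c=i[145:195,265:325]; return cv2.resize(c,None,fx=6.6,fy=6.6,interpolation=cv2.INTER_CUBIC)
old=cv2.imread("pics/side0.png")
cv2.imwrite("pics/s2.png",np.hstack([crop(old),crop(f["image"])]))
w=env.grab_frame("wrist"); cv2.imwrite("pics/w3.png",w["image"])
E
```

```text
A 0.186 [310.2 166.5]
A 0.191 [310.1 164.7]
A 0.206 [309.9 159.3]
others [array([276.8, 194. ]), array([296.8, 184.9]), array([292.2, 172.6])]
```

View pics/s2.png

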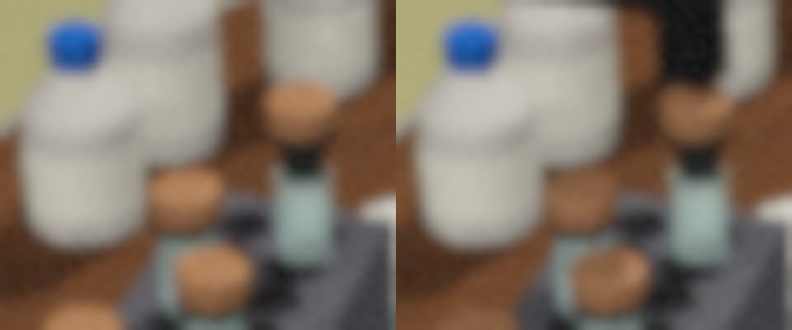

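View pics/w3.png

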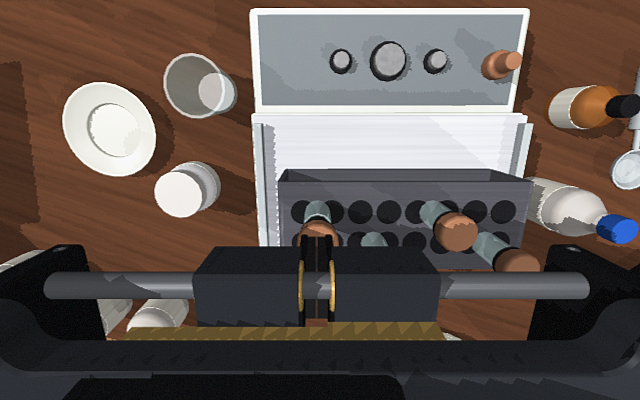

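```bash
python3 - <<'E'
from workcell import env
import cv2,numpy as np
from h import *
def proj(f,p):
    q=R.from_euler("xyz",f["orientation"],degrees=True).inv().apply(np.array(p)-f["position"])
    return np.array([f["cx"]+f["fx"]*q[0]/-q[2],f["cy"]-f["fy"]*q[1]/-q[2]]).round(1)
s=env.read_state(); w=env.grab_frame("wrist")
print(s["clock"],s["position"],s["joint_positions"],s["force"],w["position"],w["orientation"])
for dz in (0,.02,.035): print(dz,proj(w,s["position"]+np.array([0,0,dz])))
for z in (.191,.206): print("stopA",z,proj(w,[.651,.018,z]))
print("others",[proj(w,[*p,.191]) for p in ((.6268,.164),(.616,.109),(.661,.073))], "key",proj(w,[.5035,.041,.057]))
for t in ("stopper_a_top","tube_a","start_bezel"): print(t,[(np.round(d["xyz"],4).tolist(),round(d["score"],2)) for d in env.search_frame(w,t)][:6])
d=cv2.absdiff(w["image"],cv2.imread("pics/w3.png")); print("diff",d.mean())
E
```

```text
12.5333 [0.65099537 0.0180293  0.18600995] [ 1.57894861e+01  2.49435308e+01  3.68553831e+00 -1.98705399e-03
 -6.87406554e+01 -8.57884112e+01] [-0.52697791  0.88690939 -0.54023266] [ 0.57846283 -0.00862939  0.37621785] [-1.63967796e+01  2.43578549e-02  1.10032774e+02]
0 [316.5 233.1]
0.02 [316.6 245.1]
0.035 [316.6 255.9]
stopA 0.191 [316.5 235.9]
stopA 0.206 [316.5 245.1]
others [array([523.2, 271.9]), array([460.8, 233.6]), array([385. , 273.1])] key [389.4  60.7]
stopper_a_top [([0.6425, 0.0164, 0.2047], 0.64), ([0.4734, 0.1431, 0.0636], 0.17)]
tube_a [([0.6202, 0.155, 0.18], 0.96), ([0.654, 0.0696, 0.1547], 0.79), ([0.6376, 0.0152, 0.1984], 0.7), ([0.6131, 0.1059, 0.1894], 0.66)]
start_bezel [([0.504, 0.0393, 0.0566], 0.69)]
diff 1.8206080729166667
```

```bash
python3 - <<'E'
from workcell import env
import cv2,numpy as np
w=env.grab_frame("wrist")["image"][195:335,265:365]; s=env.grab_frame("side")["image"][135:177,295:325]
cv2.imwrite("pics/z.png",np.hstack([cv2.resize(w,(400,560),interpolation=0),cv2.resize(s,(400,560),interpolation=0)]))
E
```

```text
(no output)
```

View pics/z.png

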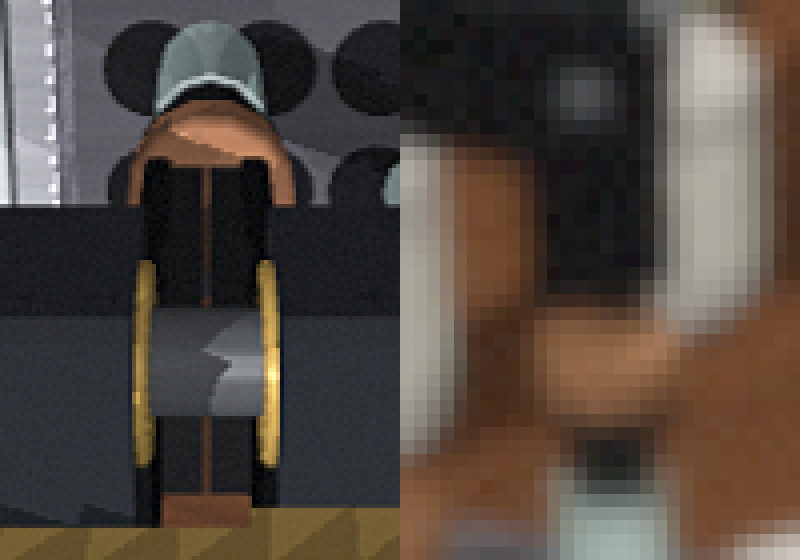

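The zoom shows the shut fingers hovering above the stopper, which hasn't moved. Their tip edge is at wrist row 235 and side row 158, and they are centred on the head. So the real tips end about 20–30 mm above the reported TCP. I'll keep descending under the force guard and let contact set the height.

```bash
python3 - <<'E'
from workcell import env
import numpy as np
x,y=0.651,0.018
def show(t): s=env.read_state(); print(t,np.round(s["position"],4),np.round(s["force"],2),round(s["clock"],2)); return s["position"][2]
r=env.move_straight([x,y,0.155],rate=0.02,force_limit=2.5); z0=show(("contact",r))
if r:
    r=env.move_straight([x,y,z0-0.025],rate=0.015,force_limit=7); z1=show(("press",r))
    print("travel",z0-z1)
E
```

```text
('contact', True) [0.651  0.018  0.1779] [ 0.42 -0.51  2.56] 13.5
('press', True) [0.6511 0.018  0.1607] [-2.32  0.81  9.25] 14.65
travel 0.017173372707715934
```

```bash
python3 - <<'E'
from workcell import env
import numpy as np,cv2
x,y=0.651,0.018
def show(t): s=env.read_state(); print(t,np.round(s["position"],4),np.round(s["force"],2),round(s["clock"],2)); return s["position"][2]
z=show("now")
r=env.move_straight([x,y,z-0.006],rate=0.01,force_limit=4); show(("press2",r))
env.move_straight([x,y,0.24],rate=0.12)
env.goto([0.56,0.03,0.30],[180,0,-160])
show("up")
w=env.grab_frame("wrist"); s=env.grab_frame("side")
for f in (w,s):
  for t in ("stopper_a_top","tube_a"): print(t,[(np.round(d["xyz"],4).tolist(),round(d["score"],2)) for d in env.search_frame(f,t)][:5])
cv2.imwrite("pics/after.png",np.hstack([cv2.resize(w["image"][100:300,220:480],(420,323)),cv2.resize(s["image"][145:207,255:327],(375,323),interpolation=2)]))
E
```

```text
now [0.6511 0.018  0.1607] [-2.32  0.81  9.25] 14.65
('press2', True) [0.6512 0.0179 0.1604] [-2.8  1.7  9.1] 15.07
up [0.5593 0.0302 0.3001] [ 0.28 -0.17 -0.33] 16.41
stopper_a_top []
tube_a [([0.6383, 0.0158, 0.1461], 0.68), ([0.6094, 0.1098, 0.148], 0.43)]
stopper_a_top [([0.6466, 0.0278, 0.1899], 0.46)]
tube_a [([0.6224, 0.1674, 0.1746], 0.76), ([0.6472, 0.0273, 0.1715], 0.59), ([0.6071, 0.1176, 0.1698], 0.58), ([0.6545, 0.0819, 0.1848], 0.49)]
```

View pics/after.png

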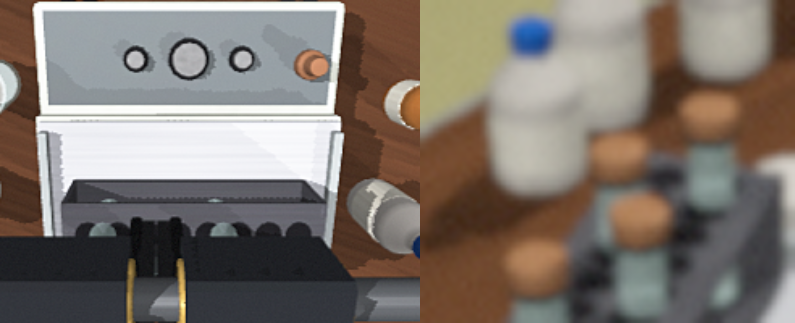

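The side view shows the proud stopper's shank is gone and its head now sits on the tube like the others (top read at 0.190). It held 9 N without moving further, so it's on the hard stop. Now I'll press the start key.

```bash
python3 - <<'E'
from workcell import env
import numpy as np
x,y=0.5035,0.041
def show(t): s=env.read_state(); print(t,np.round(s["position"],4),np.round(s["force"],2),round(s["clock"],2)); return s["position"][2]
env.goto([x,y,0.14],[180,0,-160])
env.move_straight([x,y,0.045],rate=0.12); env.dwell(0.2); show("hover")
r=env.move_straight([x,y,0.020],rate=0.012,force_limit=2.2); z0=show(("contact",r))
if r:
    r=env.move_straight([x,y,z0-0.012],rate=0.012,force_limit=7.5); z1=show(("press",r)); print("travel",z0-z1)
    env.dwell(0.2); show("held")
E
```

```text
hover [0.504  0.0412 0.0457] [ 0.49  0.08 -0.5 ] 18.57
('contact', True) [0.5035 0.041  0.0277] [-0.67 -0.74  2.95] 19.92
('press', True) [0.5035 0.041  0.0221] [-1.41  0.47  6.09] 20.52
travel 0.005538543250840411
held [0.5035 0.041  0.0222] [-1.5   0.49  6.02] 20.72
```

```bash
python3 - <<'E'
from workcell import env
import numpy as np,cv2
x,y=0.5035,0.041
def show(t): s=env.read_state(); print(t,np.round(s["position"],4),np.round(s["force"],2),round(s["clock"],2)); return s["position"][2]
r=env.move_straight([x,y,0.0185],rate=0.008,force_limit=7); show(("more",r)); env.dwell(0.15); show("held")
env.move_straight([x,y,0.06],rate=0.08)
env.move_straight([x,y,0.25],rate=0.25); env.goto([0.40,-0.10,0.32],[180,0,-160]); env.dwell(0.2); show("up")
s=env.grab_frame("side"); t=env.grab_frame("top")
cv2.imwrite("pics/end.png",np.hstack([cv2.resize(t["image"][140:280,180:440],(480,258)),cv2.resize(s["image"][145:285,230:400],(313,258))]))
E
```

```text
('more', True) [0.5035 0.041  0.0222] [-0.97 -0.34  6.65] 20.98
held [0.5035 0.041  0.0222] [-2.08  0.95  6.7 ] 21.13
up [ 0.4006 -0.0992  0.3188] [-0.29  0.59 -1.33] 23.64
```

View pics/end.png

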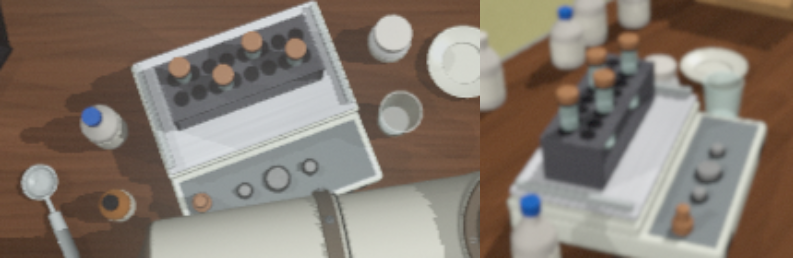

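The end view shows all four stoppers level, the keys released and everything else where it was. The heights agree too: a tip offset of 26.8 mm taken from the key's hard stop puts the pressed stopper's top at 0.191 m, which is home.

```bash
python3 -c "
from workcell import env
print(env.close_job())"
```

```text
the job is handed in; nothing more can be done
None
```

I pressed the proud stopper home, then pressed the start key to its hard stop and let it spring back, and handed the job in with the arm withdrawn at about 24 s; nothing else looked disturbed in the last pictures.

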